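# Spring open the sample chamber that holds the bottle

## Robot

A 6-joint arm with a two-finger parallel gripper is mounted at the origin on a cart in front of the work surface, level with it; the furniture and walls round the work are solid. World frame = base frame: x ahead of the robot, y to its left, z up, the work surface at z = 0. Lengths are in mm, angles in rad, forces in N, time in s.
With the tool pointing down it reaches from about 300 to 775 mm from the base axis. Payload 14.6 kg.
Tool frame: the origin (TCP) lies between the finger pads; the fingertips stand 25 mm ahead of it and the grasp point (between the pads) lies 6 mm ahead of it; z points along the fingers, y is the line along which they close (so a half turn about z gives the same grasp; the last joint's range is limited). The gripper opens to 94 mm and grips with 3 to 60 N. Pads are 16 mm wide; open, the fingers measure 119 mm over their backs; the gripper's body (75 mm by 177 mm) begins 78 mm behind the grasp point.
Start: joints at [1.2, 0.3, 1.521, -0, 1.321, -0.067], TCP at [164.529, 524.804, 195.346] pointing down, gripper open.
Joint ranges: [-3.03, 3.03], [-0.79, 2.21], [0.23, 2.52], [-1.04, 4.18], [0, 3.07], [-2.55, 2.55]. Speed limits (rad/s): [2.22, 2.22, 2.57, 3.14, 3.14, 3.14].

## Interface

Orientations are given as [roll, pitch, yaw] about the fixed x, y, z axes, in that order (R = Rz(yaw) Ry(pitch) Rx(roll)).
In Python, from cell import manip gives the robot as it stands. The module is installed in compiled form; this text tells all that it offers.
- The arm moves only by the tool step_arm, never from a script. Its argument "series" is one flat list of numbers, 5 for each row, row after row: the shift along the world's x, y, z in mm, then the turn about the world's z in rad, then the closure, from 0 (fully open) to 1 (shut). In form: [dx, dy, dz, spin, jaw, dx, dy, dz, spin, jaw, ...]. A call has 1 to 20 rows; each row shifts and turns the commanded pose from where the row before left it; what a row does not reach is not made up. A row lasts 1/8 s, in which the tool goes at most 62.5 mm and 10.7 degrees, less where a joint would pass 70% of its speed; a pose out of reach is approached as far as the arm can. A call is refused whole if a number of a shift passes 62.5 or a number of a turn 0.188, either way. A call with a gripper value outside its range is refused whole. The fingers move at their own pace and stop on an object; "squeeze" is the grip in N (left out, the last holds). Time passes only in rows, so rows that do not move let the fingers close. It gives the time, the measured TCP pose, the force, the opening and the grip force at its end, in the units of the state.
- manip.read_state(): the state, without advancing time (a new reading comes with each control period).
- manip.camera(name): name is "scene" or "top" or "wrist"; returns (picture, depth): 400x640x3 uint8, blue, green, red; 400x640 float32, mm along the optical axis (not along the pixel's ray), 0 where there is no reading.
- manip.camera_info(name): a dict with "fovy" (degrees; the focal length in pixels is half the picture's height over the tangent of half this angle, whatever the lens; pixels are square), "cx", "cy" (the principal point, pixels), "k1" (the pictures are not rectified: a ray, as slopes to the right and down, at radius r is drawn at 1 + k1 r^2 times it, then the intrinsics apply), "eye" and "orientation" of the camera in the world. Camera axes: x right, y down, z forward; pixel columns grow to the right and rows downward; lengths in mm; the calibration is good to about 2 mm. A picture is of the moment at which its call begins: read the wrist's pose just before it. camera_info takes no time and is no camera call; for the wrist camera it gives the pose at the moment of the call.
- manip.sign_off(): hands the job in; it is judged then, once.
The state is a dict: "clock": time; "joints": joint angles; "qd": joint speeds; "effort": joint torques, N m; "eef_pos": TCP position; "eef_rot": TCP orientation; "wrist_force": force on the tool from outside, world axes, zero at the start; "moment": the same for the moment, N m; "finger_gap": finger opening in mm; "finger_force": force on a finger pad.
Only numpy, scipy, OpenCV 4.12 (cv2) and the standard library are available. Lean on these libraries where they do the work, as an engineer would, in place of code of your own. Each camera call takes 0.05 s, during which the arm holds its last target. There are 200 camera calls.

## Task

Two identical sample chambers with clear hinged covers stand shut on the bench; only one has a reagent bottle standing inside. Press the release button of the one with the bottle so that its cover springs fully open, then let the button come back up and move clear; never let the other chamber's cover open.

Things in the scene. Friction and masses are not known exactly. Their poses are not given: they have to be found in the camera images.
- loaded_button_top (a point): Centre of the top of the release button of the chamber with a small brown bottle (36 mm wide, 66 tall) inside. Black rounded paddle, 32 mm along the point's x, 44 along y; at rest its top is 54 mm above the bench, 12 mm above the white deck round it. The point rides with the button; z up, x points to the clear cover, whose front wall is 44 mm behind the button's centre. Chamber fixed to the bench.
- loaded_button (a joint): Travel of that button straight down in m: 0 up, 0.007 at its stop. A spring brings it back up; it takes about 2 N to start and 5 to 6 N to reach the stop. The catch lets the cover go at about 0.003.
- loaded_lid (a joint): Opening angle of that chamber's clear cover in rad: 0 shut (latched), 1.75 at its stop, past upright. Shut, its top is 100 mm above the bench. Once released, a damped spring swings it up and away from the button (hinge 166 mm behind the button) to the stop in about 1 s and keeps it there.
- empty_lid (a joint): Opening angle in rad of the cover of the other chamber, alike (white housing 200 x 120 mm) but empty; starts shut at 0 and must stay shut. The two stand left and right of the robot's centre line, either way round, their middles 0.26 m or more apart.

How it is judged:
By the outcome, as a careful person would: the job done as asked, in the order asked, and still so for the second after the job is handed in, with the robot touching nothing.
It also fails if it takes over 29 s, if anything falls off the work surface, if the arm or the gripper's body presses on something with over 40 N, if the wrist force passes 120 N, or if a joint passes its speed limit or range.

## Working session

There is one attempt and no reset: what is moved stays moved. The work goes in short steps, Python scripts to look and compute and a tool call to move; the robot and the scene stay as the last step left them, time stands still between calls to the robot, and variables do not carry over. Pictures are saved under pics/ and viewed, at most 10 in all, crops included, and the job is handed in when it is done.

Besides the shell and the picture viewer there is one more tool, called as a command line: name --argument value ..., lists and objects as JSON in quotes. step_arm: Moves the arm, as the interface text tells. Its arguments: {"type":"object","properties":{"series":{"type":"array"},"squeeze":{"type":"number"}},"required":["series"]}

```bash
mkdir -p pics
cat > h.py <<'E'
import numpy as np,cv2,json
from cell import manip
def snap(n):
    i=manip.camera_info(n);p,d=manip.camera(n);return i,p,d
E
python3 - <<'E'
from h import *
for n in("top","scene"):
    i,p,d=snap(n);cv2.imwrite(f"pics/{n}1.png",p);np.savez(f"{n}1.npz",p=p,d=d);print(n,i)
print(manip.read_state())
E
```

```text
top {'fovy': 55.67297150572481, 'cx': 323.1797680732107, 'cy': 200.90357232018223, 'k1': -0.03503244359043185, 'eye': array([ 477.65906816,  -15.31680083, 1058.07610211]), 'orientation': array([-3.04268981, -0.01844756, -1.57124153])}
scene {'fovy': 42.73765099117861, 'cx': 314.6957418677048, 'cy': 199.47734987676756, 'k1': -0.09123703098224654, 'eye': array([-168.25461836, -422.09419549, 1078.54676169]), 'orientation': array([-2.40126483,  0.01782465, -1.10318473])}
{'clock': 0.1, 'joints': array([ 1.20040651e+00,  3.00437418e-01,  1.52150924e+00, -1.01798336e-05,
        1.32070950e+00, -6.65920132e-02]), 'qd': array([-0.00207182, -0.0023316 , -0.00128183,  0.00035501, -0.00018965,
       -0.00062804]), 'effort': array([ 1.58949773e-03, -5.32643652e+01, -3.53283548e+01,  7.09891599e-02,
        2.34922307e-02, -8.14880946e-05]), 'eef_pos': array([164.44249004, 524.58389018, 194.83520257]), 'eef_rot': array([-3.14053084e+00, -6.09304168e-05,  2.83779734e+00]), 'wrist_force': array([-0.50130975, -0.76946447,  0.40022967]), 'moment': array([-0.05942739, -0.0503288 , -0.01530602]), 'finger_force': 0.0, 'finger_gap': 94.21756701644287}
```

View pics/top1.png

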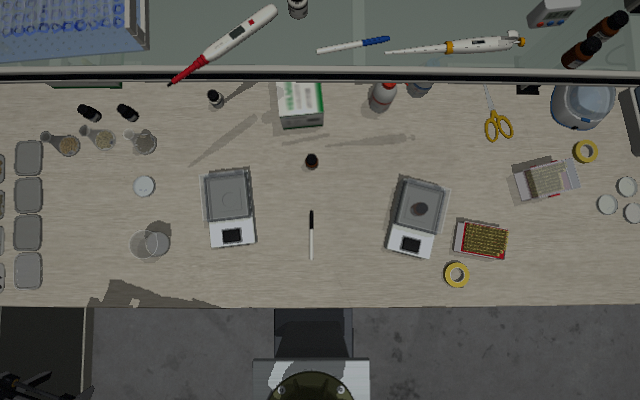

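View pics/scene1.png

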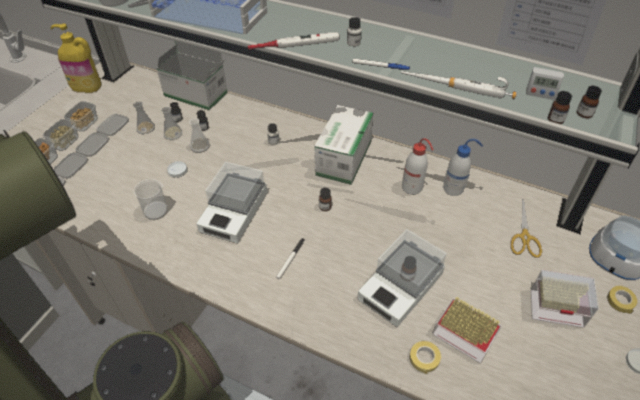

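The scene view shows the brown bottle inside the right-hand chamber, at about (408,266). That chamber's button is at about (384,297). In the top view the bottle is at (419,209) and the button at (410,244). The left chamber looks empty, and the bottle near (311,160) stands outside both chambers.

```bash
cat >> h.py <<'E'
from scipy.spatial.transform import Rotation as Ro
def cast(i,uv,z):
    f=200/np.tan(np.radians(i["fovy"])/2);K=np.array([[f,0,i["cx"]],[0,f,i["cy"]],[0,0,1]])
    s=cv2.undistortPoints(np.float64(uv).reshape(-1,1,2),K,np.array([i["k1"],0,0,0.]))[:,0]
    r=np.c_[s,np.ones(len(s))]@Ro.from_euler("xyz",i["orientation"]).as_matrix().T
    return i["eye"]+r*((z-i["eye"][2])/r[:,2])[:,None]
def blob(p,c,thr=60,w=22):
    u,v=c;m=np.zeros(p.shape[:2],np.uint8);m[v-w:v+w,u-w:u+w]=(p[v-w:v+w,u-w:u+w].max(2)<thr)*255
    n,l,s,ce=cv2.connectedComponentsWithStats(m);k=l[v,u]
    if k==0:k=1+s[1:,4].argmax()
    q=np.argwhere(l==k)[:,::-1].astype(np.float32);return ce[k],s[k],cv2.boxPoints(cv2.minAreaRect(q))
E
python3 - <<'E'
from h import *
big=[]
for n,cs in(("top",[(410,244),(232,236)]),("scene",[(384,297),(220,221)])):
    i=manip.camera_info(n);p=np.load(f"{n}1.npz")["p"]
    for c in cs:
        ce,s,b=blob(p,c);print(n,ce,s,cast(i,[ce],54).round(1),cast(i,b,54).round(0).tolist())
        y,x=c[1]-30,c[0]; big.append(cv2.resize(p[y-50:y+50,x-50:x+50],(290,290),interpolation=cv2.INTER_CUBIC))
    # white deck of the loaded chamber
    u,v=cs[0];hsv=cv2.cvtColor(p,cv2.COLOR_BGR2HSV)
    m=np.zeros(p.shape[:2],np.uint8);m[v-40:v+40,u-40:u+40]=((hsv[...,1]<30)&(hsv[...,2]>190))[v-40:v+40,u-40:u+40]
    q=np.argwhere(m)[:,::-1].astype(np.float32);print(len(q),cast(i,cv2.boxPoints(cv2.minAreaRect(q)),42).round(0).tolist())
cv2.imwrite("pics/crop.png",np.vstack([np.hstack(big[:2]),np.hstack(big[2:])]))
E
```

```text
top [410.43809524 244.43809524] [402 237  18  16 210] [[ 461.6 -265.3   54. ]] [[451.0, -239.0, 54.0], [483.0, -248.0, 54.0], [472.0, -292.0, 54.0], [440.0, -283.0, 54.0]]
top [231.12962963 235.37037037] [223 229  18  14 216] [[485.7 208.8  54. ]] [[499.0, 233.0, 54.0], [504.0, 188.0, 54.0], [472.0, 184.0, 54.0], [467.0, 229.0, 54.0]]
0 [[1166.0, 908.0, 42.0], [1166.0, 908.0, 42.0], [1166.0, 908.0, 42.0], [1166.0, 908.0, 42.0]]
scene [384.55855856 296.77477477] [375 288  20  17 111] [[ 457.3 -267.1   54. ]] [[448.0, -246.0, 54.0], [476.0, -249.0, 54.0], [467.0, -287.0, 54.0], [439.0, -283.0, 54.0]]
scene [219.75409836 219.78688525] [211 215  17  10  61] [[485.1 209.1  54. ]] [[466.0, 225.0, 54.0], [493.0, 237.0, 54.0], [500.0, 193.0, 54.0], [473.0, 182.0, 54.0]]
965 [[508.0, -126.0, 42.0], [625.0, -274.0, 42.0], [441.0, -372.0, 42.0], [339.0, -238.0, 42.0]]
```

View pics/crop.png

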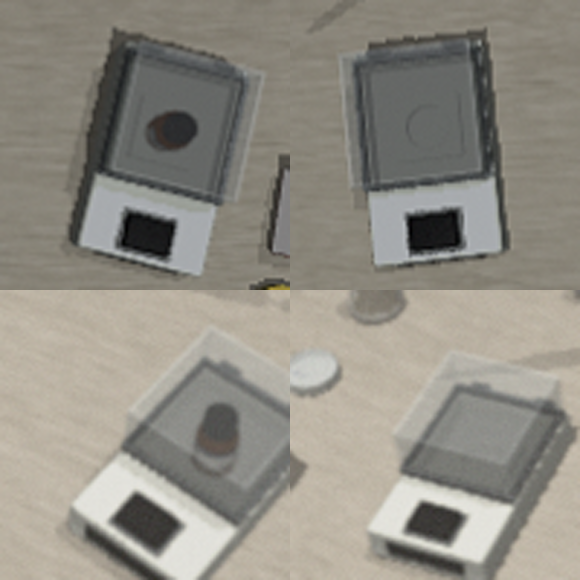

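step_arm --series '[14.5,-39.4,0,0.002,1,14.5,-39.4,0,0.002,1,14.5,-39.4,0,0.002,1,14.5,-39.4,0,0.002,1,14.5,-39.4,0,0.002,1,14.5,-39.4,0,0.002,1,14.5,-39.4,0,0.002,1,14.5,-39.4,0,0.002,1,14.5,-39.4,0,0.002,1,14.5,-39.4,0,0.002,1,14.5,-39.4,0,0.002,1,14.5,-39.4,0,0.002,1,14.5,-39.4,0,0.002,1,14.5,-39.4,0,0.002,1,14.5,-39.4,0,0.002,1,14.5,-39.4,0,0.002,1,14.5,-39.4,0,0.002,1,14.5,-39.4,0,0.002,1,14.5,-39.4,0,0.002,1,14.5,-39.4,0,0,1]' --squeeze 10

```text
clock: 2.6
eef_pos: [454.7, -264.5, 195.0]
eef_rot: [3.141, -0.0, 2.876]
wrist_force: [-0.9, 0.5, 0.2]
finger_gap: 0.6
finger_force: 0.0
```

step_arm --series '[0,0,-20,0,1,0,0,-20,0,1,0,0,-20,0,1,0,0,-20,0,1,0,0,0,0,1,0,0,0,0,1]'

```text
clock: 3.35
eef_pos: [454.8, -263.3, 116.0]
eef_rot: [-3.141, 0.001, 2.876]
wrist_force: [0.2, -0.1, 0.1]
finger_gap: 0.7
finger_force: 0.0
```

Run:
```python
from h import *
print({k:v for k,v in manip.read_state().items() if k in("clock","eef_pos","eef_rot","wrist_force","finger_gap")})
i,p,d=snap("wrist");print(i);a=p;cv2.imwrite("pics/w1.png",a)
i,p,d=snap("scene");cv2.imwrite("pics/s2.png",cv2.resize(p[200:350,300:500],(800,600)))
```

```text
{'clock': 3.35, 'eef_pos': array([ 454.75887453, -263.34938737,  116.04602595]), 'eef_rot': array([-3.14140254e+00,  5.85589161e-04,  2.87574817e+00]), 'wrist_force': array([ 0.2058696 , -0.08248382,  0.12726609]), 'finger_gap': 0.7252903942262134}
{'fovy': 69.04722053035943, 'cx': 323.01844055111997, 'cy': 197.78516758486214, 'k1': -0.02738316527220427, 'eye': array([ 377.02259002, -242.32316638,  305.56044934]), 'orientation': array([2.86398589e+00, 5.24892571e-04, 1.30550235e+00])}
```

View pics/w1.png

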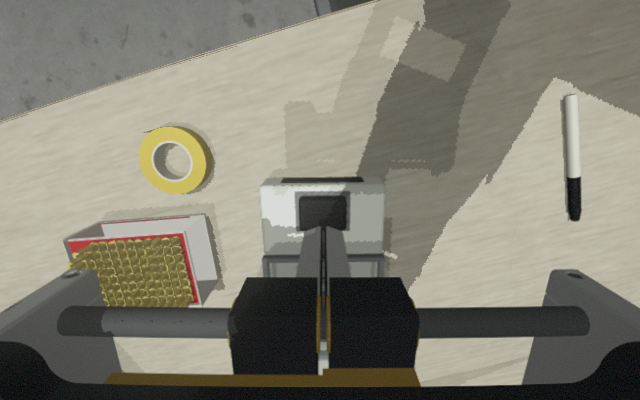

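The wrist view shows the shut fingers lined up with the button, at about (323,212). The tips sit across its middle sideways. I'll go down and press in stages.

step_arm --series '[0,0,-12,0,1,0,0,-12,0,1,0,0,-8,0,1,0,0,-3,0,1,0,0,-2,0,1,0,0,-1,0,1,0,0,-1,0,1,0,0,-1,0,1,0,0,0,0,1]'

```text
clock: 4.58
eef_pos: [454.5, -263.2, 75.3]
eef_rot: [3.142, -0.0, 2.876]
wrist_force: [-0.5, -0.2, -0.3]
finger_gap: 0.3
finger_force: 0.0
```

Run:
```python
from h import *
print(manip.read_state()["wrist_force"])
i,p,d=snap("wrist");a=cv2.resize(p[140:290,220:420],(400,300),interpolation=cv2.INTER_CUBIC);print(i["eye"])
j,q,d=snap("scene");b=cv2.resize(q[220:340,300:460],(400,300),interpolation=cv2.INTER_CUBIC)
cv2.imwrite("pics/s3.png",np.hstack([a,b]))
ce,s,bx=blob(p,(323,212));print(ce,s)
```

```text
[-0.51978464 -0.15349961 -0.32417032]
[ 376.87787977 -242.23287335  264.89194824]
[323.45269461 219.41796407] [301 209  44  25 835]
```

View pics/s3.png

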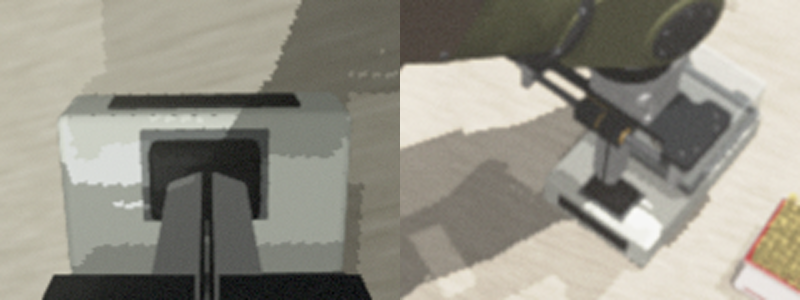

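The fingertips are over the button in both views, near contact, but there is no force yet. I'll keep going in small steps.

step_arm --series '[0,0,-1,0,1,0,0,-1,0,1,0,0,0,0,1]'

```text
clock: 5.05
eef_pos: [454.5, -263.2, 73.2]
eef_rot: [3.142, -0.0, 2.876]
wrist_force: [-0.5, -0.2, -0.2]
finger_gap: 0.4
finger_force: 0.0
```

Run:
```python
from h import *
j,q,d=snap("scene");b=cv2.resize(q[200:340,300:500],(560,392),interpolation=cv2.INTER_CUBIC)
j,q,d=snap("top");c=cv2.resize(q[150:290,340:480],(392,392),interpolation=cv2.INTER_CUBIC)
cv2.imwrite("pics/s4.png",cv2.resize(np.hstack([b,c]),(800,330)))
```

```text
(no output)
```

View pics/s4.png

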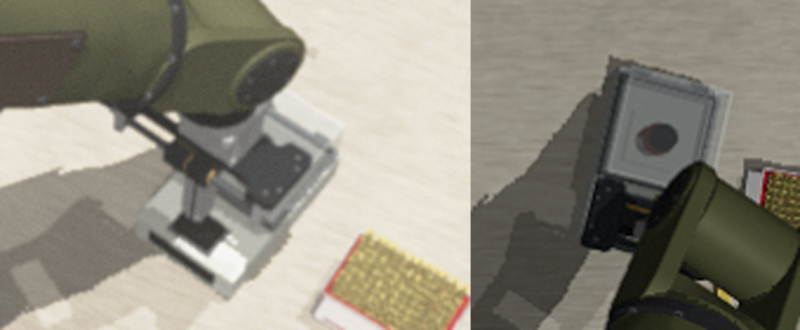

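The cover is still shut: in the top view it lies flat over the bottle. I'll continue down.

step_arm --series '[0,0,-1,0,1,0,0,-1,0,1,0,0,0,0,1]'

```text
clock: 5.52
eef_pos: [454.5, -263.2, 71.2]
eef_rot: [3.142, -0.0, 2.876]
wrist_force: [-1.7, 1.2, 0.4]
finger_gap: 0.6
finger_force: 0.0
```

step_arm --series '[0,0,-1,0,1,0,0,0,0,1]'

```text
clock: 5.78
eef_pos: [454.5, -263.2, 70.3]
eef_rot: [3.142, -0.0, 2.876]
wrist_force: [0.6, 0.3, -0.4]
finger_gap: 0.5
finger_force: 0.0
```

Run:
```python
from h import *
i,p,d=snap("wrist");cv2.imwrite("pics/w5.png",cv2.resize(p[140:290,220:420],(800,600),interpolation=cv2.INTER_CUBIC))
f=200/np.tan(np.radians(i["fovy"])/2);R=Ro.from_euler("xyz",i["orientation"]).as_matrix()
for u in(305,316,330,265):
  for v in range(180,262,6):
    s=cv2.undistortPoints(np.float64([[[u,v]]]),np.array([[f,0,i["cx"]],[0,f,i["cy"]],[0,0,1]]),np.array([i["k1"],0,0,0.]))[0,0]
    w=i["eye"]+R@np.r_[s,1]*d[v,u];print(u,v,p[v,u],w.round(0))
```

```text
305 180 [155 172 174] [ 427. -273.    1.]
305 186 [151 168 169] [ 433. -275.    0.]
305 192 [41 49 49] [ 431. -272.   30.]
305 198 [145 156 152] [ 434. -272.   40.]
305 204 [206 214 209] [ 438. -273.   43.]
305 210 [117 121 117] [ 442. -275.   44.]
305 216 [47 48 49] [ 444. -275.   53.]
305 222 [51 57 56] [ 448. -276.   53.]
305 228 [52 54 53] [ 452. -277.   55.]
305 234 [95 96 96] [ 441. -271.   96.]
305 240 [90 93 93] [ 442. -271.  104.]
305 246 [91 97 95] [ 442. -271.  110.]
305 252 [86 90 89] [ 442. -270.  119.]
305 258 [88 93 91] [ 443. -270.  125.]
316 180 [150 168 171] [ 430. -263.    0.]
316 186 [153 168 173] [ 435. -265.    1.]
316 192 [39 46 45] [ 433. -264.   31.]
316 198 [152 162 158] [ 436. -264.   40.]
316 204 [205 213 210] [ 440. -265.   41.]
316 210 [115 118 113] [ 444. -266.   44.]
316 216 [43 46 45] [ 446. -267.   53.]
316 222 [44 47 50] [ 451. -268.   53.]
316 228 [111 114 114] [ 443. -265.   85.]
316 234 [92 97 97] [ 443. -265.   95.]
316 240 [88 91 91] [ 443. -265.  104.]
316 246 [88 93 90] [ 444. -265.  111.]
316 252 [91 91 93] [ 443. -264.  120.]
316 258 [88 89
[... 473 characters left out ...]
246 [87 90 91] [ 445. -257.  112.]
330 252 [89 92 92] [ 446. -257.  118.]
330 258 [86 92 90] [ 446. -257.  125.]
265 180 [158 173 177] [ 418. -309.   -0.]
265 186 [153 169 173] [ 423. -310.    1.]
265 192 [130 139 136] [ 425. -306.   21.]
265 198 [141 153 149] [ 426. -303.   39.]
265 204 [197 208 204] [ 430. -304.   42.]
265 210 [197 208 204] [ 434. -305.   43.]
265 216 [196 207 203] [ 439. -307.   42.]
265 222 [211 216 213] [ 444. -308.   42.]
265 228 [216 219 216] [ 449. -310.   42.]
265 234 [153 163 159] [ 453. -311.   43.]
265 240 [153 163 159] [ 458. -313.   43.]
265 246 [153 164 160] [ 464. -315.   41.]
265 252 [153 163 160] [ 469. -317.   41.]
265 258 [151 161 157] [ 474. -318.   43.]
```

View pics/w5.png

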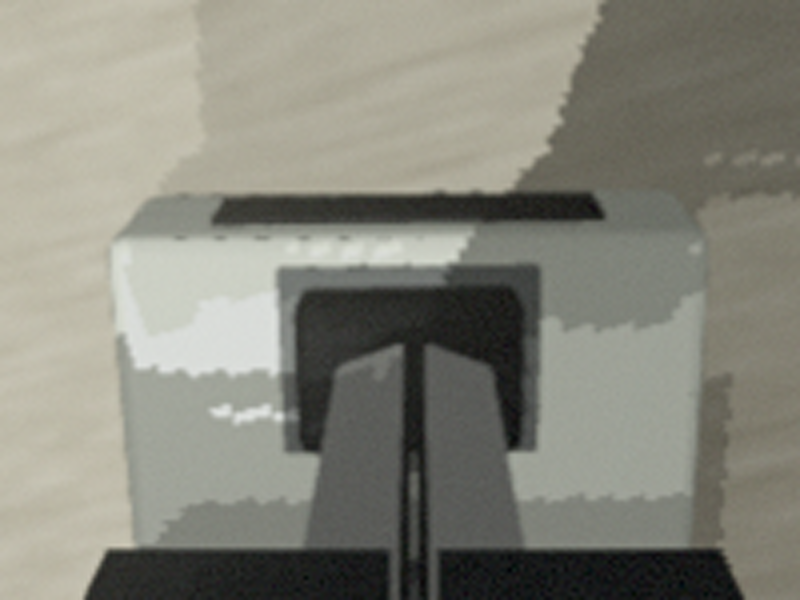

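The depth readings put the visible finger ends above the button, whose top still reads 53 to 55 mm. There is no contact yet, so I'll go on down 4 to 5 mm per call. That is less than the button's travel, so it is safe.

step_arm --series '[0,0,-1,0,1,0,0,-1,0,1,0,0,-1,0,1,0,0,-1,0,1,0,0,0,0,1]'

```text
clock: 6.45
eef_pos: [454.5, -263.2, 66.2]
eef_rot: [3.142, -0.0, 2.876]
wrist_force: [-0.0, -0.3, 0.2]
finger_gap: 0.5
finger_force: 0.0
```

Run:
```python
from h import *
st=manip.read_state();i,p,d=snap("wrist")
f=200/np.tan(np.radians(i["fovy"])/2);R=Ro.from_euler("xyz",i["orientation"]).as_matrix()
T=Ro.from_euler("xyz",st["eef_rot"]).as_matrix()
for u in(308,318,328,338):
  for v in range(218,236,2):
    s=cv2.undistortPoints(np.float64([[[u,v]]]),np.array([[f,0,i["cx"]],[0,f,i["cy"]],[0,0,1]]),np.array([i["k1"],0,0,0.]))[0,0]
    w=i["eye"]+R@np.r_[s,1]*d[v,u];print(u,v,p[v,u].max(),w.round(0),"tool",(T.T@(w-st["eef_pos"])).round(0))
cv2.imwrite("pics/w6.png",cv2.resize(p[190:260,270:380],(770,490),interpolation=cv2.INTER_CUBIC))
```

```text
308 218 45 [ 445. -272.   53.] tool [  7. -11.  13.]
308 220 49 [ 446. -273.   53.] tool [  6. -11.  13.]
308 222 52 [ 447. -273.   54.] tool [  5. -11.  12.]
308 224 49 [ 449. -273.   54.] tool [  3. -11.  12.]
308 226 54 [ 451. -274.   53.] tool [  1. -11.  13.]
308 228 48 [ 452. -274.   54.] tool [ -0. -11.  13.]
308 230 106 [ 442. -270.   84.] tool [ 10. -10. -18.]
308 232 116 [ 441. -269.   89.] tool [ 11.  -9. -23.]
308 234 110 [ 442. -270.   90.] tool [ 10.  -9. -24.]
318 218 41 [ 447. -265.   53.] tool [ 7. -4. 14.]
318 220 44 [ 448. -265.   54.] tool [ 6. -4. 12.]
318 222 46 [ 449. -266.   54.] tool [ 5. -4. 12.]
318 224 38 [ 451. -266.   54.] tool [ 3. -4. 12.]
318 226 85 [ 444. -264.   76.] tool [ 10.  -4. -10.]
318 228 96 [ 444. -264.   80.] tool [ 10.  -3. -14.]
318 230 92 [ 443. -264.   85.] tool [ 11.  -3. -18.]
318 232 93 [ 444. -264.   87.] tool [ 10.  -3. -21.]
318 234 94 [ 444. -264.   90.] tool [ 10.  -3. -24.]
328 218 35 [ 449. -258.   52.] tool [ 7.  4. 14.]
328 220 36 [ 450. -258.   54.] tool [ 6.  3. 12.]
328 222 36 [ 451. -259.   53.] tool [ 4.  4. 13.]
328 224 35 [ 453. -259.   53.] tool [ 3.  4. 13.]
328 226 68 [ 445. -257.   78.] tool [ 11.   3. -12.]
328 228 93 [ 445. -258.   81.] tool [ 10.   3. -14.]
328 230 95 [ 445. -258.   84.] tool [ 10.   3. -18.]
328 232 91 [ 445. -258.   88.] tool [ 11.   3. -22.]
328 234 92 [ 446. -258.   89.] tool [ 10.   3. -23.]
338 218 31 [ 450. -251.   53.] tool [ 7. 11. 13.]
338 220 38 [ 451. -251.   54.] tool [ 6. 11. 12.]
338 222 30 [ 453. -251.   55.] tool [ 5. 11. 11.]
338 224 27 [ 455. -252.   54.] tool [ 3. 11. 12.]
338 226 27 [ 456. -252.   55.] tool [ 2. 11. 11.]
338 228 31 [ 457. -253.   55.] tool [-0. 11. 12.]
338 230 76 [ 447. -251.   84.] tool [ 10.   9. -18.]
338 232 94 [ 447. -252.   86.] tool [ 10.   9. -20.]
338 234 92 [ 447. -252.   90.] tool [ 10.   9. -24.]
```

View pics/w6.png

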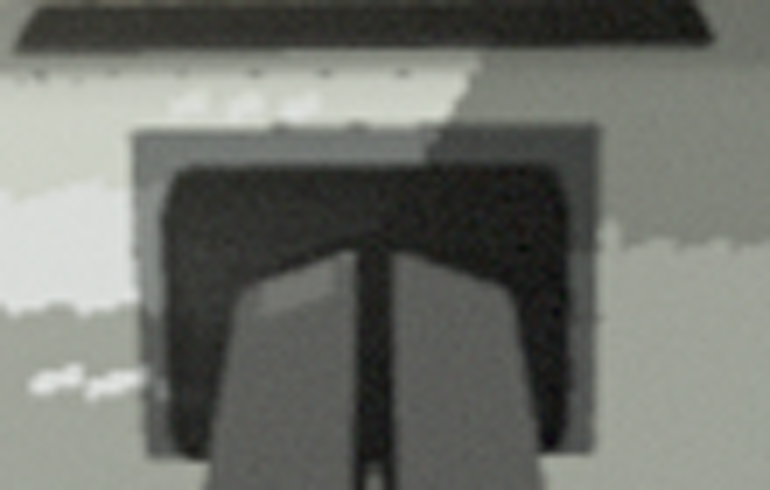

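The finger front faces end at (323,226) in the wrist picture. By depth that is about 20 mm above the button top, so the tips are still short of it. I'll descend faster at first, then slowly.

step_arm --series '[0,0,-1.5,0,1,0,0,-1.5,0,1,0,0,-1.5,0,1,0,0,-1.5,0,1,0,0,0,0,1]'

```text
clock: 7.12
eef_pos: [454.5, -263.2, 60.2]
eef_rot: [3.142, -0.0, 2.876]
wrist_force: [0.4, -0.2, 0.1]
finger_gap: 0.3
finger_force: 0.0
```

step_arm --series '[0,0,-1,0,1,0,0,-1,0,1,0,0,-1,0,1,0,0,0,0,1]'

```text
clock: 7.62
eef_pos: [454.5, -263.2, 57.3]
eef_rot: [3.142, -0.0, 2.876]
wrist_force: [0.4, -0.4, -0.1]
finger_gap: 0.3
finger_force: 0.0
```

step_arm --series '[-3,1,-1.5,0,1,0,0,-1.5,0,1,0,0,-1.5,0,1,0,0,-1.5,0,1,0,0,0,0,1]'

```text
clock: 8.25
eef_pos: [451.5, -262.2, 51.2]
eef_rot: [3.142, -0.0, 2.876]
wrist_force: [0.4, 0.3, -0.1]
finger_gap: 0.2
finger_force: 0.0
```

Run:
```python
from h import *
st=manip.read_state();i,p,d=snap("wrist");print(st["wrist_force"])
f=200/np.tan(np.radians(i["fovy"])/2);R=Ro.from_euler("xyz",i["orientation"]).as_matrix()
for u in(318,328):
  for v in range(218,236,2):
    s=cv2.undistortPoints(np.float64([[[u,v]]]),np.array([[f,0,i["cx"]],[0,f,i["cy"]],[0,0,1]]),np.array([i["k1"],0,0,0.]))[0,0]
    w=i["eye"]+R@np.r_[s,1]*d[v,u];print(u,v,p[v,u].max(),w.round(0))
b=manip.camera("scene")[0];cv2.imwrite("pics/s7.png",np.hstack([cv2.resize(p[140:290,220:420],(400,300)),cv2.resize(b[220:340,300:460],(400,300))]))
```

```text
[ 0.38206823  0.25704367 -0.12916115]
318 218 154 [ 442. -263.   44.]
318 220 115 [ 443. -264.   43.]
318 222 120 [ 444. -264.   44.]
318 224 74 [ 446. -265.   44.]
318 226 88 [ 441. -263.   62.]
318 228 116 [ 441. -263.   66.]
318 230 102 [ 441. -263.   69.]
318 232 94 [ 441. -263.   72.]
318 234 94 [ 440. -263.   76.]
328 218 105 [ 444. -257.   43.]
328 220 67 [ 445. -257.   44.]
328 222 73 [ 447. -257.   43.]
328 224 43 [ 447. -257.   46.]
328 226 65 [ 442. -256.   63.]
328 228 95 [ 443. -257.   65.]
328 230 98 [ 442. -257.   69.]
328 232 93 [ 443. -257.   72.]
328 234 96 [ 442. -257.   75.]
```

View pics/s7.png

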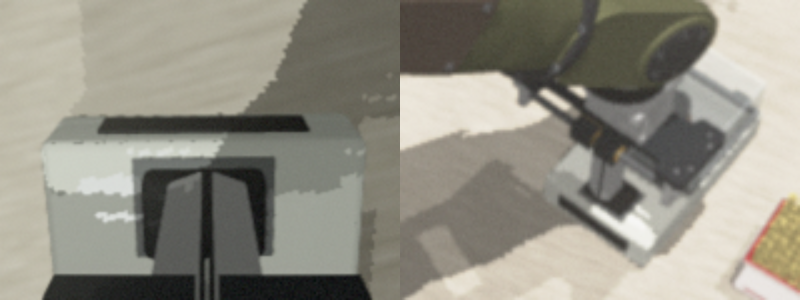

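Tip edges are now about 61 mm high over the front half of the button. Continuing down with force checks.

step_arm --series '[0,0,-1.5,0,1,0,0,-1.5,0,1,0,0,-1,0,1,0,0,-1,0,1,0,0,0,0,1]'

```text
clock: 8.98
eef_pos: [451.5, -262.2, 46.3]
eef_rot: [3.142, -0.0, 2.876]
wrist_force: [0.1, -0.6, -0.1]
finger_gap: 0.3
finger_force: 0.0
```

step_arm --series '[0,0,-1,0,1,0,0,-1,0,1,0,0,-1,0,1,0,0,0,0,1]'

```text
clock: 9.48
eef_pos: [451.5, -262.2, 43.4]
eef_rot: [3.142, -0.0, 2.876]
wrist_force: [-0.9, 0.6, 3.1]
finger_gap: 0.3
finger_force: 1.4
```

Contact at 3.1 N. I'll press on gently past the catch and then lift.

step_arm --series '[0,0,-1,0,1,0,0,-1,0,1,0,0,-1,0,1,0,0,0,0,1]'

```text
clock: 9.98
eef_pos: [451.5, -262.2, 40.2]
eef_rot: [3.142, -0.0, 2.876]
wrist_force: [-1.2, 1.2, 2.5]
finger_gap: 0.6
finger_force: 1.7
```

```bash
cat > lid.py <<'E'
from h import *
st=manip.read_state();print(st["clock"],st["eef_pos"].round(1),st["wrist_force"].round(1))
p,d=manip.camera("top");z=np.load("top1.npz")
for n,(u0,u1,v0,v1) in dict(right=(385,455,160,235),left=(197,262,160,225)).items():
    a=np.abs(p[v0:v1,u0:u1].astype(int)-z["p"][v0:v1,u0:u1]).max(2);e=d[v0:v1,u0:u1]-z["d"][v0:v1,u0:u1]
    print(n,(a>25).sum(),(e<-15).sum(),(e>15).sum())
cv2.imwrite("pics/t%d.png"%(st["clock"]*100),cv2.resize(p[140:290,190:470],(800,428),interpolation=cv2.INTER_CUBIC))
E
python3 lid.py
```

```text
9.975 [ 451.5 -262.2   40.2] [-1.2  1.2  2.5]
right 1431 2534 283
left 0 19 21
```

step_arm --series '[0,0,-1,0,1,0,0,0,0,1,0,0,0,0,1]'

```text
clock: 10.4
eef_pos: [451.5, -262.2, 39.4]
eef_rot: [3.142, -0.0, 2.876]
wrist_force: [-1.3, -0.1, 3.7]
finger_gap: 0.6
finger_force: 1.9
```

```bash
python3 lid.py
```

```text
10.4 [ 451.5 -262.2   39.4] [-1.3 -0.1  3.7]
right 2969 1513 2049
left 0 14 21
```

The right chamber's region changed strongly between the two frames and the left one did not, so the cover is opening. Now I'll lift clear and toward the robot.

step_arm --series '[0,0,0,0,1,0,0,0,0,1,0,0,2,0,1,0,0,5,0,1,0,0,10,0,1,-5,0,15,0,1,-5,5,20,0,1,-5,10,20,0,1,-5,20,20,0,1,-5,20,20,0,1,-5,25,10,0,1,-5,30,0,0,1,0,30,0,0,1,0,30,0,0,1,0,25,0,0,1,0,0,0,0,1,0,0,0,0,1]'

```text
clock: 12.58
eef_pos: [416.5, -67.7, 161.8]
eef_rot: [-3.141, 0.001, 2.876]
wrist_force: [-0.8, 0.8, -0.2]
finger_gap: 0.5
finger_force: 0.0
```

```bash
python3 lid.py
python3 - <<'E'
from h import *
a=manip.camera("scene")[0];b=manip.camera("top")[0]
cv2.imwrite("pics/f.png",np.hstack([cv2.resize(a[140:340,180:480],(450,300)),cv2.resize(b[130:280,300:475],(350,300))]))
E
```

```text
12.575 [416.5 -67.7 161.8] [-0.8  0.8 -0.2]
right 3091 1103 2244
left 0 16 21
```

View pics/f.png

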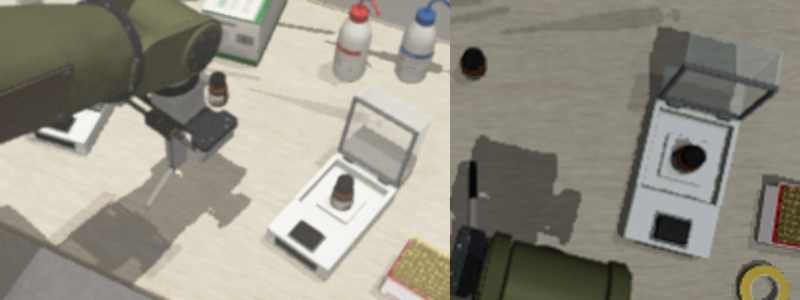

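The cover stands fully open past upright with the bottle upright inside, the button at (307,236) is free, and the left chamber is unchanged. The arm is clear of everything.

```bash
python3 -c "
from cell import manip
print(manip.sign_off())"
```

```text
the job is handed in; nothing more can be done
None
```

I pressed the release button of the right-hand chamber, the one with the bottle; its cover sprang fully open, the button was released, the other cover stayed shut, and I handed the job in with the arm clear at about 12.7 s.

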